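# Tension a drum practice pad: a quarter turn past the bite, rod by rod

### The arm

A 6-joint arm with a two-finger parallel gripper is mounted at the origin on a cart in front of the work surface, level with it; the furniture and walls round the work are solid. World frame = base frame: x ahead of the robot, y to its left, z up, the work surface at z = 0. Lengths are in mm, angles in rad, forces in N, time in s.
With the tool pointing down it reaches from about 300 to 775 mm from the base axis. Payload 14.6 kg.
Tool frame: the origin (TCP) lies between the finger pads; the fingertips stand 19 mm ahead of it and the grasp point (between the pads) is the TCP; z points along the fingers, y is the line along which they close (so a half turn about z gives the same grasp; the last joint's range is limited). The gripper opens to 94 mm and grips with 3 to 60 N. Pads are 16 mm wide; open, the fingers measure 119 mm over their backs; the gripper's body (75 mm by 177 mm) begins 78 mm behind the grasp point.
Start: joints at [-1.175, 0.3, 1.521, -0, 1.321, -0.067], TCP at [245.542, -492.137, 224.446] pointing down, gripper open.
Joint ranges: [-3.03, 3.03], [-0.79, 2.21], [0.23, 2.52], [-1.04, 4.18], [0, 3.07], [-2.55, 2.55]. Speed limits (rad/s): [2.22, 2.22, 2.57, 3.14, 3.14, 3.14].

### API

Orientations are given as [roll, pitch, yaw] about the fixed x, y, z axes, in that order (R = Rz(yaw) Ry(pitch) Rx(roll)).
In Python, from cell import monitor, imaging, job, find_in, trace gives the robot as it stands. The module is installed in compiled form; this text tells all that it offers.
- The arm moves only by the tool arm_command, never from a script. Its argument "steps" is a list of rows, each a list of 5 numbers: the opening, from 0 (shut) to 1 (fully open), then the shift along the tool's x, y, z in mm, then the turn about the tool's z in degrees. In form: [[gripper, dx, dy, dz, turn], ...]. A call has 1 to 20 rows; each row is the pose to reach, as a shift and turn from the pose commanded when the call began, along the tool's axes at that moment; what a row does not reach only later rows make up. A row lasts 1/8 s, in which the tool goes at most 62.5 mm and 10.7 degrees, less where a joint would pass 70% of its speed; a pose out of reach is approached as far as the arm can. A call with a gripper value outside its range is refused whole. The fingers move at their own pace and stop on an object; "force" is the grip in N (left out, the last holds). Time passes only in rows, so rows that repeat a pose let the fingers close. It gives the time, the measured TCP pose, the force, the opening and the grip force at its end, in the units of the state.
- monitor.read_state(): the state, without advancing time (a new reading comes with each control period).
- imaging.camera(name): name is "scene" or "top" or "wrist"; returns a dict with "img" (480x640x3 uint8, red, green, blue), "mtx" (3x3 intrinsics, pixels), "D" ([k1, k2, p1, p2, k3] as OpenCV has them; the pictures are not rectified), "view" (4x4, takes a point from world to camera coordinates). Camera axes: x right, y down, z forward; pixel columns grow to the right and rows downward; lengths in mm; the calibration is good to about 2 mm. A picture is of the moment at which its call begins. There is no depth.
- job.sign_off(): hands the job in; it is judged then, once.
Trained networks look in a picture, given as the dict that the camera call returned (one of the last four; its "shot" number tells which), for a name from the list of things; names that differ only in an ending like _2 or _b are one class to them, and where a whole thing is asked for, a point or a joint stands for the part that bears it (a point fixed in the world has none). Each returns a list of dicts, best first, with "p" (0 to 1); they miss things now and then, are a little off and sometimes report something else, mostly with a low value. They report only what shows in the picture. A call takes as long as a camera call.
- find_in(picture, target): "rect" ([centre column, centre row, width, height] in pixels, round what is visible of it).
- trace(picture, target): "region" (480x640 bool, what is visible of it) and "rect" ([centre column, centre row, width, height] in pixels, round what is visible of it).
The state is a dict: "clock": time; "joints": joint angles; "qd": joint speeds; "effort": joint torques, N m; "eef_pos": TCP position; "eef_rot": TCP orientation; "wrist_force": force on the tool from outside, world axes, zero at the start; "moment": the same for the moment, N m; "finger_gap": finger opening in mm; "finger_force": force on a finger pad.
Only numpy, scipy, OpenCV 4.12 (cv2) and the standard library are available. Lean on these libraries where they do the work, as an engineer would, in place of code of your own. Each camera call takes 0.05 s, during which the arm holds its last target. There are 200 camera calls.

### The job

Take up the slack in the practice pad evenly: begin with the thumb-cap beside the carrying loop and go clockwise (seen from above) round the hoop to all three. Turn each cap clockwise through its loose free play until you feel the rod bite, then exactly one quarter turn more, finishing each before starting the next. Grip the plastic caps firmly enough not to slip but without crushing them (at most about 50 N a finger), and leave the mug, eraser and sticky notes where they are.

Things in the scene. Friction and masses are not known exactly. Their poses are not given: they have to be found in the camera images.
- pad: Round drum practice pad fixed to the surface: wooden shell 152 mm across, black rubber face 37 mm above the surface, steel hoop, three lugs 120 degrees apart, each with an upright rod and thumb-cap 88 mm from the centre. Origin: centre of the underside; z up; x points to the lug of cap 1, whose flat steel carrying loop stands out to 122 mm (12 mm high). Clockwise from above: caps 1, 2, 3.
- cap1_grip (a point): First cap, beside the carrying loop. All caps: round black fluted plastic, 26 mm across, 24 mm tall (49 to 73 mm above the surface), gripped at any yaw with 25 to 50 N a finger; the point is the cap's centre, 61 mm up; z up, x along the small raised pointer rib on top (its yaw is the cap's turn). Below the cap come a 15 mm collar and, at 42 mm, the steel claw.
- cap2_grip (a point): Second cap, clockwise from the first; centre as cap 1. Each cap starts at an unknown place in its free play: it turns clockwise almost freely (about 0.02 N m) for 0.2 to 1.3 rad, different for each cap. Then the rod bites: it winds up by 0.055 rad and turns along against about 0.22 N m, staying where it is left.
- cap3_grip (a point): Third cap, clockwise from the second; centre as cap 1. From its bite on, each rod's thread draws rod, claw and cap down by 1.2 mm per quarter turn, in proportion; before the bite nothing sinks. Turning a cap back from the bite only returns it through up to 1.4 rad of free play.
- mug: White mug, 92x127x95 mm, bystander; origin under its centre.
- eraser: Eraser, 19x47x12 mm, bystander; origin under its centre.
- sticky_notes: Block of sticky notes, 79x79x22 mm, bystander; origin under its centre.

How it is judged:
By the outcome, as a careful person would: the job done as asked, in the order asked, and still so for the second after the job is handed in, with the robot touching nothing.
It also fails if it takes over 72 s, if anything falls off the work surface, if the arm or the gripper's body presses on something with over 40 N, if the wrist force passes 120 N, or if a joint passes its speed limit or range.

## Working session

There is one attempt and no reset: what is moved stays moved. The work goes in short steps, Python scripts to look and compute and a tool call to move; the robot and the scene stay as the last step left them, time stands still between calls to the robot, and variables do not carry over. Pictures are saved under pics/ and viewed, at most 10 in all, crops included, and the job is handed in when it is done.

Besides the shell and the picture viewer there is one more tool, called after "Emit:" as name(argument=value, ...), one argument or row to a line, values as JSON. arm_command: Moves the arm, as the interface text tells. Its arguments: {"type":"object","properties":{"steps":{"type":"array","items":{"type":"array","items":{"type":"number"}}},"force":{"type":"number"}},"required":["steps"]}

```bash
mkdir -p pics; cat > h.py <<'E'
import numpy as np, cv2
from cell import monitor, imaging, job, find_in, trace
def ray(c,u,v,z):
    p=cv2.undistortPoints(np.array([[[u,v]]],float),c["mtx"],np.array(c["D"],float))[0,0]
    V=np.array(c["view"]);R,t=V[:3,:3],V[:3,3]
    o=-R.T@t;d=R.T@np.array([p[0],p[1],1.])
    return o+d*(z-o[2])/d[2]
def proj(c,P):
    V=np.array(c["view"]);r,_=cv2.Rodrigues(V[:3,:3])
    return cv2.projectPoints(np.array(P,float).reshape(-1,3),r,V[:3,3],c["mtx"],np.array(c["D"],float))[0][:,0]
E
python3 - <<'E'
from h import *
print(monitor.read_state())
for n in ("top","scene"):
    c=imaging.camera(n); cv2.imwrite(f"pics/{n}0.png",c["img"][:,:,::-1])
    for t in ("pad","cap1_grip","mug","eraser","sticky_notes"):
        z=dict(pad=37,cap1_grip=61).get(t,10)
        for r in find_in(c,t)[:4]: print(n,t,round(r["p"],2),np.round(r["rect"]),ray(c,*r["rect"][:2],z).round())
E
```

```text
{'clock': 0.0, 'joints': array([-1.17458181e+00,  3.00433943e-01,  1.52158611e+00,  8.43944606e-06,
        1.32071512e+00, -6.66347467e-02]), 'qd': array([ 0.00057642, -0.0015373 , -0.00012589, -0.00072533,  0.00045966,
        0.00077388]), 'effort': array([-3.64064363e-04, -5.31800365e+01, -3.52735627e+01,  7.07483548e-02,
        2.43735110e-02, -8.45801969e-05]), 'eef_pos': array([ 245.46126371, -491.911745  ,  223.9045799 ]), 'eef_rot': array([-3.14045322e+00, -8.42311993e-05,  4.62847126e-01]), 'wrist_force': array([ 0.05253393, -0.26331276,  0.10794908]), 'moment': array([ 0.00541039,  0.01351702, -0.01569659]), 'finger_force': 0.0, 'finger_gap': 94.15355909524165}
top pad 0.65 [457. 260.  41.  42.] [ 522. -400.   37.]
top pad 0.62 [326. 232.  74.  68.] [581. -38.  37.]
top cap1_grip 0.54 [352. 252.  12.  10.] [ 522. -108.   61.]
top mug 0.68 [457. 261.  42.  44.] [ 523. -407.   10.]
top sticky_notes 0.86 [176. 260.  31.  37.] [483. 378.  10.]
scene pad 0.63 [316. 242.  78.  61.] [547. -24.  37.]
scene cap1_grip 0.43 [344. 220.  19.  14.] [ 517. -103.   61.]
scene eraser 0.74 [273. 355.   5.  20.] [462. 276.  10.]
scene eraser 0.35 [302. 255.  18.  10.] [566.  12.  10.]
scene sticky_notes 0.76 [232. 389.  52.  47.] [485. 383.  10.]
```

View pics/top0.png

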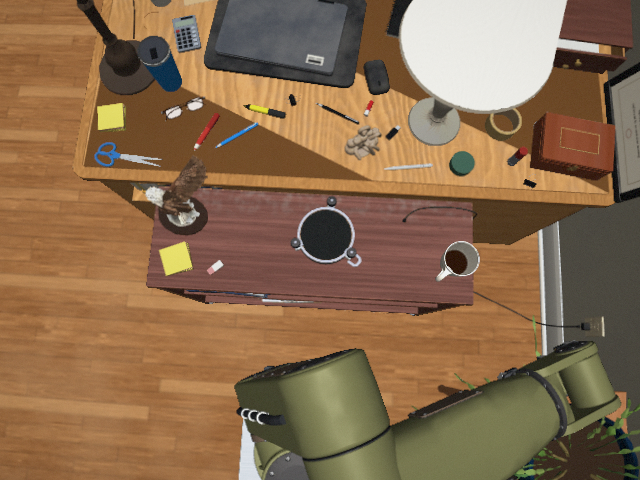

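View pics/scene0.png

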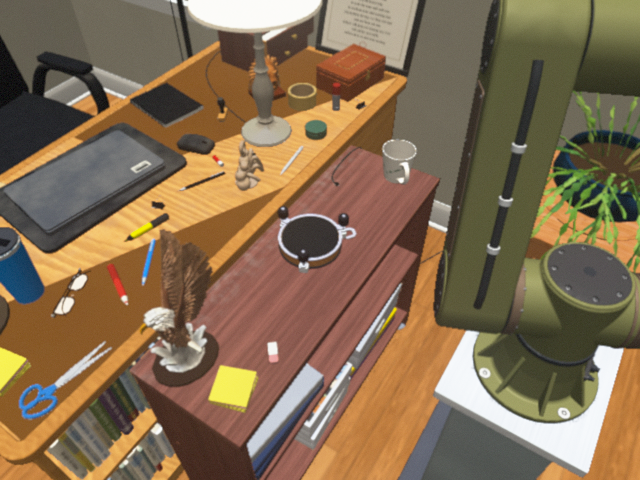

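The top view shows the pad at about (326,235). The carrying loop is beside the cap at (352,252), which makes that cap 1. Going clockwise, cap 2 is at (296,243) and cap 3 at (332,201). The mug is on the right, with the sticky notes and eraser on the left. The scene view agrees, and the desk behind the pad lies close to cap 3. Next I'll move above the pad and look from near.

Emit:
arm_command(
  steps=[
    [1,0,0,-60,0],
    [1,60,-35,-60,0],
    [1,120,-70,-60,0],
    [1,180,-105,-60,0],
    [1,240,-140,-60,0],
    [1,300,-180,-60,0],
    [1,350,-210,-60,0],
    [1,400,-240,-60,0],
    [1,440,-264,-60,0],
    [1,440,-264,-60,0],
    [1,440,-264,-60,0],
    [1,440,-264,-60,0],
  ],
)

```text
clock: 2.1
eef_pos: [520.9, -60.7, 284.6]
eef_rot: [3.141, 0.0, 0.461]
wrist_force: [-0.7, -0.1, -0.8]
finger_gap: 94.0
finger_force: 0.0
```

```bash
python3 - <<'E'
from h import *
s=monitor.read_state(); print({k:np.round(s[k],3) for k in ("clock","joints","eef_pos","eef_rot","moment","wrist_force")})
for n in ("wrist","top","scene"):
    c=imaging.camera(n); cv2.imwrite(f"pics/{n}1.png",c["img"][:,:,::-1])
    V=np.array(c["view"]); print(n,"cam at",(-V[:3,:3].T@V[:3,3]).round(),V[2,:3].round(2))
    for t,z in (("cap1_grip",61),("pad",37)):
        for r in trace(c,t)[:5]:
            m=cv2.moments(r["region"].astype(np.uint8),True); u,v=m["m10"]/m["m00"],m["m01"]/m["m00"]
            print(n,t,round(r["p"],2),np.round(r["rect"]),round(u,1),round(v,1),ray(c,u,v,z).round(1))
E
```

```text
{'clock': np.float64(2.1), 'joints': array([-0.186,  0.202,  1.503, -0.   ,  1.436,  0.924]), 'eef_pos': array([520.93 , -60.675, 284.555]), 'eef_rot': array([3.141, 0.   , 0.461]), 'moment': array([ 0.012, -0.059, -0.026]), 'wrist_force': array([-0.735, -0.06 , -0.757])}
wrist cam at [589. -28. 445.] [-0.23 -0.11 -0.97]
wrist cap1_grip 0.72 [360. 226.  29.  27.] 357.8 226.9 [ 522.  -103.9   61. ]
wrist pad 0.87 [309. 151. 165. 184.] 322.6 149.2 [578.7 -32.4  37. ]
top cam at [ 293.  -23. 1318.] [ 0.21  0.01 -0.98]
top pad 0.67 [324. 239.  63.  10.] 310.4 241.2 [551.3   4.6  37. ]
scene cam at [ 78. 699. 963.] [ 0.38 -0.56 -0.74]
scene cap1_grip 0.56 [343. 218.  15.  14.] 343.2 219.9 [ 518.9 -102.4   61. ]
scene pad 0.92 [316. 240.  79.  64.] 310.8 238.6 [564.  -25.3  37. ]
```

View pics/wrist1.png

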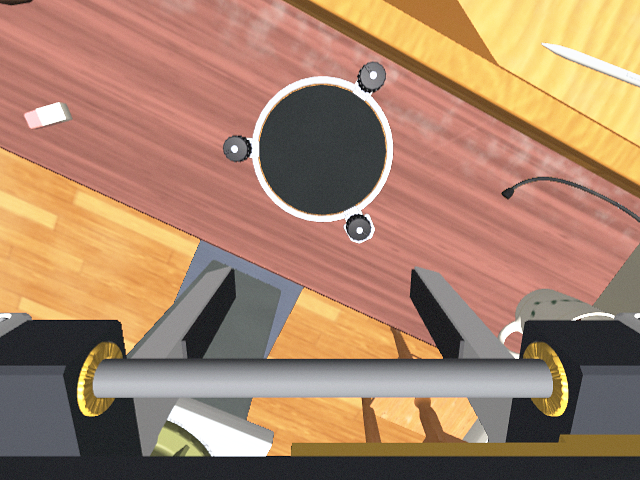

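The wrist view shows the cap-top dots at (359,229), (235,149) and (373,75). The face centre is near (322,149) and the desk edge runs across the upper right. Next I'll fit the pad and estimate the desk height.

```bash
python3 - <<'E'
from h import *
from scipy.optimize import least_squares
c=imaging.camera("wrist"); g=cv2.cvtColor(c["img"],cv2.COLOR_RGB2GRAY).astype(float)
P=[]
for u,v in ((359,229),(235,149),(373,75)):
    w=g[v-5:v+6,u-5:u+6]; w=np.clip(w-150,0,None); ys,xs=np.mgrid[v-5:v+6,u-5:u+6]
    uu,vv=(w*xs).sum()/w.sum(),(w*ys).sum()/w.sum(); P.append(ray(c,uu,vv,73)[:2]); print((uu,vv),P[-1].round(1))
P=np.array(P)
# model angles
f=lambda q:np.concatenate([q[:2]+88*np.array([np.cos(q[2]-k*2*np.pi/3),np.sin(q[2]-k*2*np.pi/3)])-P[k] for k in range(3)])
r=least_squares(f,[575,-35,-2.2]); print("pad",r.x.round(3),"res",r.fun.round(2)); q=r.x
for k in range(3): print("cap",k+1,(q[:2]+88*np.array([np.cos(q[2]-k*2*np.pi/3),np.sin(q[2]-k*2*np.pi/3)])).round(1))
t=cv2.imread("pics/top0.png")[140:260,200:520]; w=cv2.imread("pics/wrist1.png")[0:200,270:640]
a=cv2.resize(t,(790,296),interpolation=2); b=cv2.resize(w,(555,300))
o=np.zeros((600,800,3),np.uint8); o[:296,:790]=a; o[300:600,:555]=b
# zoom caps 2x4
for k,(u,v) in enumerate(((359,229),(235,149),(373,75))):
    z=cv2.resize(c["img"][v-16:v+17,u-16:u+17,::-1],(100,100),interpolation=2); o[300+100*k:400+100*k,600:700]=z
cv2.imwrite("pics/comp.png",o)
E
```

```text
(np.float64(359.747969924812), np.float64(230.73864661654136)) [ 521.8 -104.3]
(np.float64(234.99755022048015), np.float64(149.34125428711417)) [540.4  48.1]
(np.float64(373.83305227655984), np.float64(75.73376897133221)) [663.3 -44.2]
pad [575.17  -33.46   -2.216] res [ 0.47  0.53  0.32 -0.62 -0.79  0.09]
cap 1 [ 522.3 -103.8]
cap 2 [540.7  47.5]
cap 3 [662.5 -44.1]
```

View pics/comp.png

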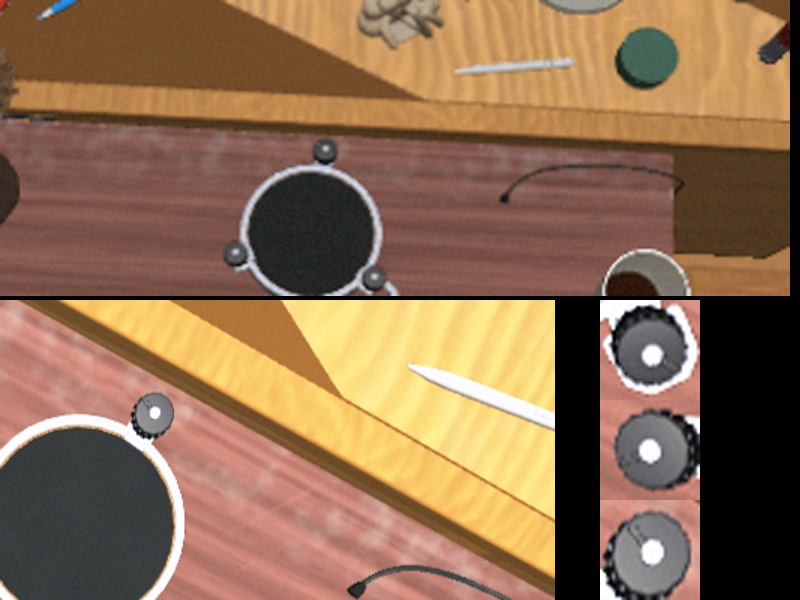

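```bash
python3 - <<'E'
from h import *
import pickle
t=imaging.camera("top"); w=imaging.camera("wrist")
for nm,tp,wp in (("low",((200,184.6),(520,200.8)),((290,0),(640,185))),("up",((200,172.4),(520,189.4)),((497,67),(640,147)))):
    for z in (-50,0,20,40,70,100,150):
        A=[ray(t,*p,z)[:2].round() for p in tp];B=[ray(w,*p,z)[:2].round() for p in wp]
        L=np.polyfit([a[1] for a in A],[a[0] for a in A],1);M=np.polyfit([a[1] for a in B],[a[0] for a in B],1)
        print(nm,z,np.polyval(L,[-40,-150]).round(),np.polyval(M,[-40,-150]).round())
E
```

```text
low -50 [726. 727.] [720. 722.]
low 0 [710. 711.] [707. 709.]
low 20 [704. 705.] [701. 704.]
low 40 [698. 698.] [696. 699.]
low 70 [688. 689.] [688. 691.]
low 100 [679. 679.] [680. 683.]
low 150 [663. 663.] [667. 670.]
up -50 [764. 764.] [766. 767.]
up 0 [746. 747.] [748. 749.]
up 20 [740. 740.] [739. 741.]
up 40 [733. 733.] [733. 734.]
up 70 [722. 723.] [723. 724.]
up 100 [712. 712.] [712. 713.]
up 150 [695. 695.] [694. 695.]
```

Emit:
arm_command(
  steps=[
    [0.6,-18,39.2,0,-10],
    [0.6,-18,39.2,0,-20],
    [0.6,-18,39.2,20,-30],
    [0.6,-18,39.2,50,-40],
    [0.6,-18,39.2,80,-50],
    [0.6,-18,39.2,110,-60],
    [0.6,-18,39.2,140,-70],
    [0.6,-18,39.2,160,-80],
    [0.6,-18,39.2,170,-90],
    [0.6,-18,39.2,175,-93],
    [0.6,-18,39.2,175,-93],
    [0.6,-18,39.2,175,-93],
  ],
)

```text
clock: 4.2
eef_pos: [522.9, -102.6, 109.7]
eef_rot: [3.141, 0.0, 2.085]
wrist_force: [0.5, -0.2, 0.4]
finger_gap: 56.4
finger_force: 0.0
```

```bash
python3 - <<'E'
from h import *
s=monitor.read_state(); print({k:np.round(s[k],3) for k in ("clock","joints","eef_pos","eef_rot","moment","wrist_force")})
c=imaging.camera("wrist"); cv2.imwrite("pics/wrist2.png",c["img"][:,:,::-1])
for r in find_in(c,"cap1_grip"): print(r, ray(c,*r["rect"][:2],63))
E
```

```text
{'clock': np.float64(4.2), 'joints': array([-0.262,  0.387,  1.69 ,  0.   ,  1.064, -0.776]), 'eef_pos': array([ 522.927, -102.595,  109.735]), 'eef_rot': array([3.141, 0.   , 2.085]), 'moment': array([-0.025, -0.103, -0.017]), 'wrist_force': array([ 0.457, -0.228,  0.433])}
{'rect': [318.6, 266.8, 47.6, 52.9], 'p': 0.85} [ 522.57176302 -104.68939476   63.        ]
{'rect': [492.4, 45.5, 69.1, 64.5], 'p': 0.72} [541.69485036  47.40184902  63.        ]
```

View pics/wrist2.png

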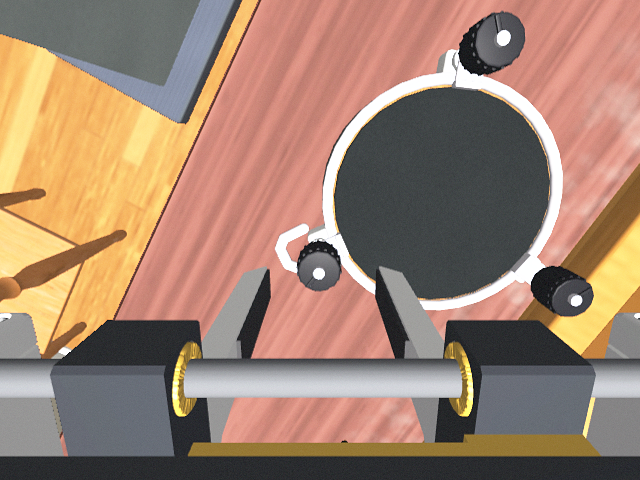

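The wrist view shows cap 1 at about (319,267), between the open fingers and beside the loop. Cap 2 is at (492,45) and cap 3 at (565,290), near the desk edge. I'll descend and grip cap 1.

Emit:
arm_command(
  steps=[
    [0.6,-1.1,-1.3,15,0],
    [0.6,-1.1,-1.3,30,0],
    [0.6,-1.1,-1.3,43,0],
    [0.6,-1.1,-1.3,43,0],
    [0.6,-1.1,-1.3,43,0],
  ],
)

```text
clock: 4.92
eef_pos: [522.4, -104.2, 66.6]
eef_rot: [3.141, 0.0, 2.086]
wrist_force: [-0.3, 0.3, 0.6]
finger_gap: 56.5
finger_force: 0.0
```

Emit:
arm_command(
  steps=[
    [0.2,0,0,0,0],
    [0.2,0,0,0,0],
    [0.2,0,0,0,0],
    [0.2,0,0,0,0],
    [0.2,0,0,0,0],
    [0.2,0,0,0,0],
  ],
  force=10,
)

```text
clock: 5.68
eef_pos: [522.1, -104.3, 66.5]
eef_rot: [-3.141, -0.0, 2.086]
wrist_force: [-4.1, -2.7, 4.6]
finger_gap: 25.0
finger_force: 10.0
```

```bash
cat > s.py <<'E'
from h import *
s=monitor.read_state(); print("t %.2f pos %s yaw %.4f j6 %.3f Mz %.3f M %s F %s gap %.1f ff %.1f eff6 %.3f"%(s["clock"],s["eef_pos"].round(2),s["eef_rot"][2],s["joints"][5],s["moment"][2],s["moment"].round(2),s["wrist_force"].round(1),s["finger_gap"],s["finger_force"],s["effort"][5]))
E
python3 s.py
```

```text
t 5.67 pos [ 522.06 -104.28   66.53] yaw 2.0859 j6 -0.781 Mz 0.025 M [-0.42  0.71  0.03] F [-4.1 -2.7  4.6] gap 25.0 ff 10.0 eff6 0.003
```

Emit:
arm_command(
  steps=[
    [0.2,0,-0.5,0,0],
    [0.2,0,-0.5,0,0],
    [0.2,0,-0.5,0,0],
  ],
  force=38,
)

```text
clock: 6.05
eef_pos: [521.9, -104.4, 66.5]
eef_rot: [3.141, 0.0, 2.086]
wrist_force: [-1.5, -1.1, 4.4]
finger_gap: 24.7
finger_force: 38.0
```

```bash
python3 s.py
```

```text
t 6.05 pos [ 521.89 -104.39   66.53] yaw 2.0860 j6 -0.782 Mz 0.018 M [-0.2   0.28  0.02] F [-1.5 -1.1  4.4] gap 24.7 ff 38.0 eff6 0.001
```

Emit:
arm_command(
  steps=[
    [0.2,0,0,0,3],
    [0.2,0,0,0,3],
  ],
)

```text
clock: 6.3
eef_pos: [521.9, -104.4, 66.5]
eef_rot: [3.141, 0.0, 2.034]
wrist_force: [-1.6, -0.8, 4.2]
finger_gap: 24.7
finger_force: 38.0
```

```bash
python3 s.py
```

```text
t 6.30 pos [ 521.86 -104.42   66.51] yaw 2.0339 j6 -0.729 Mz -0.025 M [-0.22  0.29 -0.03] F [-1.6 -0.8  4.2] gap 24.7 ff 38.0 eff6 0.568
```

Emit:
arm_command(
  steps=[
    [0.2,0,0,0,3],
    [0.2,0,0,0,3],
  ],
)

```text
clock: 6.55
eef_pos: [521.8, -104.4, 66.5]
eef_rot: [3.141, 0.0, 1.982]
wrist_force: [-3.0, -0.8, 4.6]
finger_gap: 24.9
finger_force: 38.0
```

```bash
python3 s.py
```

```text
t 6.55 pos [ 521.84 -104.44   66.5 ] yaw 1.9825 j6 -0.678 Mz 0.014 M [-0.24  0.34  0.01] F [-3.  -0.8  4.6] gap 24.9 ff 38.0 eff6 0.559
```

Emit:
arm_command(
  steps=[
    [0.2,0,0,0,3],
    [0.2,0,0,0,3],
  ],
)

```text
clock: 6.8
eef_pos: [521.8, -104.4, 66.5]
eef_rot: [3.141, 0.0, 1.931]
wrist_force: [-3.2, -0.2, 5.5]
finger_gap: 24.8
finger_force: 38.0
```

```bash
python3 s.py
```

```text
t 6.80 pos [ 521.81 -104.44   66.49] yaw 1.9306 j6 -0.626 Mz 0.003 M [-0.3   0.33  0.  ] F [-3.2 -0.2  5.5] gap 24.8 ff 38.0 eff6 0.553
```

Emit:
arm_command(
  steps=[
    [0.2,0,0,0,3],
    [0.2,0,0,0,3],
  ],
)

```text
clock: 7.05
eef_pos: [521.8, -104.5, 66.5]
eef_rot: [3.141, 0.0, 1.879]
wrist_force: [-2.7, -1.5, 4.8]
finger_gap: 24.6
finger_force: 38.0
```

```bash
python3 s.py
```

```text
t 7.05 pos [ 521.81 -104.45   66.49] yaw 1.8786 j6 -0.574 Mz 0.003 M [-0.31  0.33  0.  ] F [-2.7 -1.5  4.8] gap 24.6 ff 38.0 eff6 0.485
```

Emit:
arm_command(
  steps=[
    [0.2,0,0,0,3],
    [0.2,0,0,0,3],
  ],
)

```text
clock: 7.3
eef_pos: [521.8, -104.5, 66.5]
eef_rot: [3.142, 0.0, 1.826]
wrist_force: [-3.5, -1.7, 4.2]
finger_gap: 24.9
finger_force: 38.0
```

```bash
python3 s.py
```

```text
t 7.30 pos [ 521.79 -104.47   66.5 ] yaw 1.8263 j6 -0.522 Mz -0.005 M [-0.34  0.38 -0.01] F [-3.5 -1.7  4.2] gap 24.9 ff 38.0 eff6 0.450
```

Emit:
arm_command(
  steps=[
    [0.2,0,0,0,3],
    [0.2,0,0,0,3],
  ],
)

```text
clock: 7.55
eef_pos: [521.8, -104.5, 66.5]
eef_rot: [-3.142, 0.0, 1.774]
wrist_force: [-2.1, -1.0, 6.0]
finger_gap: 24.9
finger_force: 38.0
```

```bash
python3 s.py
```

```text
t 7.55 pos [ 521.76 -104.46   66.49] yaw 1.7739 j6 -0.469 Mz 0.012 M [-0.29  0.47  0.01] F [-2.1 -1.   6. ] gap 24.9 ff 38.0 eff6 0.450
```

Emit:
arm_command(
  steps=[
    [0.2,0,0,0,3],
    [0.2,0,0,0,3],
  ],
)

```text
clock: 7.8
eef_pos: [521.8, -104.4, 66.5]
eef_rot: [-3.142, 0.0, 1.722]
wrist_force: [-3.2, -1.3, 5.5]
finger_gap: 24.9
finger_force: 38.0
```

```bash
python3 s.py
```

```text
t 7.80 pos [ 521.76 -104.45   66.5 ] yaw 1.7216 j6 -0.417 Mz -0.030 M [-0.3   0.49 -0.03] F [-3.2 -1.3  5.5] gap 24.9 ff 38.0 eff6 0.451
```

Emit:
arm_command(
  steps=[
    [0.2,0,0,0,3],
    [0.2,0,0,0,3],
  ],
)

```text
clock: 8.05
eef_pos: [521.7, -104.5, 66.5]
eef_rot: [-3.142, 0.0, 1.669]
wrist_force: [-3.1, -2.6, 5.6]
finger_gap: 25.5
finger_force: 38.0
```

```bash
python3 s.py
```

```text
t 8.05 pos [ 521.75 -104.49   66.49] yaw 1.6692 j6 -0.365 Mz 0.044 M [-0.39  0.54  0.04] F [-3.1 -2.6  5.6] gap 25.5 ff 38.0 eff6 0.451
```

Emit:
arm_command(
  steps=[
    [0.2,0,0,0,3],
    [0.2,0,0,0,3],
  ],
)

```text
clock: 8.3
eef_pos: [521.7, -104.5, 66.5]
eef_rot: [-3.141, 0.0, 1.617]
wrist_force: [-3.0, -2.5, 5.9]
finger_gap: 25.0
finger_force: 38.0
```

```bash
python3 s.py
```

```text
t 8.30 pos [ 521.7  -104.48   66.46] yaw 1.6169 j6 -0.312 Mz 0.065 M [-0.36  0.54  0.06] F [-3.  -2.5  5.9] gap 25.0 ff 38.0 eff6 0.451
```

Emit:
arm_command(
  steps=[
    [0.2,0,0,0,3],
    [0.2,0,0,0,3],
  ],
)

```text
clock: 8.55
eef_pos: [521.7, -104.5, 66.5]
eef_rot: [-3.141, 0.0, 1.565]
wrist_force: [-3.3, -1.2, 5.7]
finger_gap: 24.8
finger_force: 38.0
```

```bash
python3 s.py
```

```text
t 8.55 pos [ 521.7  -104.47   66.5 ] yaw 1.5646 j6 -0.260 Mz 0.040 M [-0.36  0.54  0.04] F [-3.3 -1.2  5.7] gap 24.8 ff 38.0 eff6 0.479
```

Emit:
arm_command(
  steps=[
    [0.2,0,0,0,3],
    [0.2,0,0,0,3],
  ],
)

```text
clock: 8.8
eef_pos: [521.7, -104.5, 66.5]
eef_rot: [-3.141, 0.0, 1.512]
wrist_force: [-3.8, -1.4, 6.0]
finger_gap: 24.9
finger_force: 38.0
```

```bash
python3 s.py
```

```text
t 8.80 pos [ 521.69 -104.48   66.47] yaw 1.5124 j6 -0.208 Mz 0.284 M [-0.39  0.59  0.28] F [-3.8 -1.4  6. ] gap 24.9 ff 38.0 eff6 0.625
```

Emit:
arm_command(
  steps=[
    [0.2,0,0,0,3],
    [0.2,0,0,0,3],
  ],
)

```text
clock: 9.05
eef_pos: [521.6, -104.5, 66.5]
eef_rot: [-3.141, 0.0, 1.46]
wrist_force: [-2.9, -2.2, 4.7]
finger_gap: 25.0
finger_force: 38.0
```

```bash
python3 s.py
```

```text
t 9.05 pos [ 521.64 -104.47   66.45] yaw 1.4602 j6 -0.156 Mz 0.216 M [-0.39  0.59  0.22] F [-2.9 -2.2  4.7] gap 25.0 ff 38.0 eff6 0.646
```

Emit:
arm_command(
  steps=[
    [0.2,0,0,0.1,6],
    [0.2,0,0,0.1,6],
  ],
)

```text
clock: 9.3
eef_pos: [521.6, -104.5, 66.4]
eef_rot: [-3.141, 0.0, 1.355]
wrist_force: [-3.8, -1.7, 5.5]
finger_gap: 24.9
finger_force: 38.0
```

```bash
python3 s.py
```

```text
t 9.30 pos [ 521.62 -104.48   66.35] yaw 1.3546 j6 -0.050 Mz 0.172 M [-0.36  0.63  0.17] F [-3.8 -1.7  5.5] gap 24.9 ff 38.0 eff6 1.074
```

Emit:
arm_command(
  steps=[
    [0.2,0,0,0.1,8],
    [0.2,0,0,0.2,16],
    [0.2,0,0,0.3,24],
    [0.2,0,0,0.4,32],
    [0.2,0,0,0.5,40],
    [0.2,0,0,0.6,48],
    [0.2,0,0,0.75,56],
    [0.2,0,0,0.85,64],
    [0.2,0,0,0.95,71],
    [0.2,0,0,1,76],
    [0.2,0,0,1.05,78.6],
    [0.2,0,0,1.05,78.6],
    [0.2,0,0,1.05,78.6],
  ],
)

```text
clock: 10.92
eef_pos: [521.3, -104.3, 65.3]
eef_rot: [-3.141, 0.001, -0.016]
wrist_force: [-4.8, -0.3, 7.7]
finger_gap: 25.1
finger_force: 38.0
```

```bash
python3 s.py; python3 - <<'E'
from h import *
c=imaging.camera("wrist"); cv2.imwrite("pics/wrist3.png",c["img"][:,:,::-1])
E
```

```text
t 10.93 pos [ 521.32 -104.31   65.26] yaw -0.0156 j6 1.320 Mz 0.225 M [-0.17  1.22  0.23] F [-4.8 -0.3  7.7] gap 25.1 ff 38.0 eff6 0.214
```

View pics/wrist3.png

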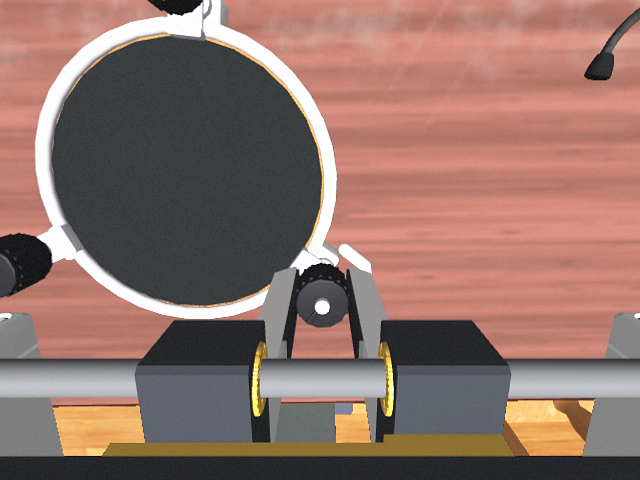

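The wrist view shows cap 1 gripped, with its dot at (322,307) and the rib running to the lower left, towards (312,318). I'll release and check for spring-back.

Emit:
arm_command(
  steps=[
    [0.5,0,0,0,0],
    [0.5,0,0,0,0],
    [0.5,0,0,0,0],
  ],
)

```text
clock: 11.35
eef_pos: [521.8, -104.3, 65.1]
eef_rot: [-3.141, 0.0, -0.018]
wrist_force: [-0.3, 0.2, -0.7]
finger_gap: 46.7
finger_force: 0.0
```

```bash
cat >> h.py <<'E'
def rib(c,xy,z,out=None):
    """polar profile round the cap top: darkest angle (world yaw)"""
    g=cv2.cvtColor(c["img"],cv2.COLOR_RGB2GRAY).astype(np.float32)
    # refine centre on the white dot
    u,v=proj(c,[*xy,z])[0]; u0,v0=int(round(u)),int(round(v)); R=10
    ys,xs=np.mgrid[v0-R:v0+R+1,u0-R:u0+R+1]; w=np.clip(g[ys,xs]-180,0,None)
    if w.sum()>0: xy=ray(c,(w*xs).sum()/w.sum(),(w*ys).sum()/w.sum(),z)[:2]
    th=np.radians(np.arange(0,360,1.0)); prof=0
    for r in np.arange(5,10.1,.5):
        p=proj(c,np.c_[xy[0]+r*np.cos(th),xy[1]+r*np.sin(th),np.full(th.size,z)]).astype(np.float32)
        prof=prof+cv2.remap(g,p[:,0],p[:,1],cv2.INTER_CUBIC)
    prof=prof/11; k=np.arange(-6,7); sm=np.convolve(np.r_[prof[-20:],prof,prof[:20]],np.ones(5)/5,"same")
    bg=cv2.blur(np.r_[prof[-40:],prof,prof[:40]][None],(61,1))[0][40:-40]
    d=np.clip(bg-sm[20:-20],0,None); i=int(d.argmax()); idx=np.arange(i-8,i+9); w=d[idx%360]
    a=(w*idx).sum()/w.sum(); return xy,np.radians(a),d[i],np.sort(d)[-40]
E
python3 s.py; python3 - <<'E'
from h import *
c=imaging.camera("wrist"); cv2.imwrite("pics/wrist4.png",c["img"][:,:,::-1])
print("after",rib(c,(521.6,-104.4),72))
b=dict(c); b["img"]=cv2.imread("pics/wrist3.png")[:,:,::-1].copy(); print("before",rib(b,(521.6,-104.4),72))
E
```

```text
t 11.35 pos [ 521.77 -104.34   65.12] yaw -0.0183 j6 1.323 Mz -0.019 M [ 0.04  0.05 -0.02] F [-0.3  0.2 -0.7] gap 46.7 ff 0.0 eff6 -0.023Traceback (most recent call last):
  File "<stdin>", line 3, in <module>
  File "h.py", line 22, in rib
    prof=prof/11; k=np.arange(-6,7); sm=np.convolve(np.r_[prof[-20:],prof,prof[:20]],np.ones(5)/5,"same")
                                        ~~~~~~~~~~~^^^^^^^^^^^^^^^^^^^^^^^^^^^^^^^^^^^^^^^^^^^^^^^^^^^^^^
    return multiarray.correlate(a, v[::-1], mode)
           ~~~~~~~~~~~~~~~~~~~~^^^^^^^^^^^^^^^^^^
ValueError: object too deep for desired array
```

```bash
sed -i 's/prof=prof\/11;/prof=prof.ravel()\/11;/' h.py; python3 - <<'E'
from h import *
c=imaging.camera("wrist")
print("after",rib(c,(521.6,-104.4),72))
b=dict(c); b["img"]=cv2.imread("pics/wrist3.png")[:,:,::-1].copy(); print("before",rib(b,(521.6,-104.4),72))
E
```

```text
after (array([ 520.70199015, -104.02766537]), np.float64(2.255115524671969), np.float64(4.085209655761709), np.float64(0.8269378662109332))
before (array([ 521.29551298, -104.1007406 ]), np.float64(2.1731411823405993), np.float64(5.310451507568352), np.float64(0.8233581542968693))
```

```bash
python3 - <<'E'
from h import *
c=imaging.camera("wrist"); a=c["img"][:,:,::-1]; b=cv2.imread("pics/wrist3.png"); d=cv2.imread("pics/wrist4.png")
cs=[cv2.resize(i[278:338,292:352],(390,390),interpolation=cv2.INTER_CUBIC) for i in (b,a)]
cv2.imwrite("pics/cmp.png",np.hstack(cs))
E
```

```text
(no output)
```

View pics/cmp.png

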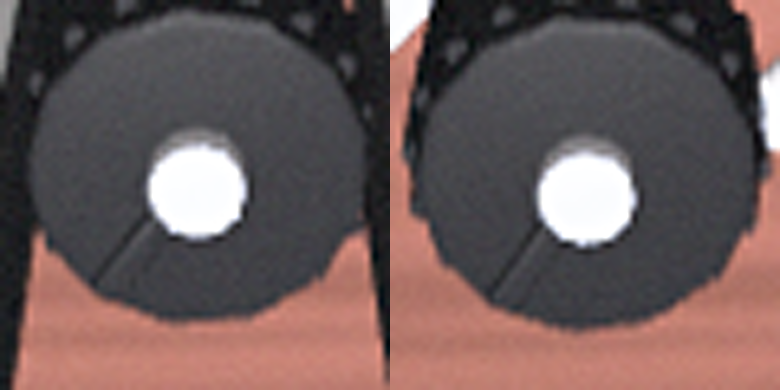

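The cap springs back about 0.055 rad on release, which is the wind-up. I'll regrip and add that amount.

Emit:
arm_command(
  steps=[
    [0.2,0,0,0,0],
    [0.2,0,0,0,0],
    [0.2,0,0,0,0],
    [0.2,0,0,0,0],
    [0.2,0,0,0,2.7],
    [0.2,0,0,0,5.4],
    [0.2,0,0,0,5.4],
    [0.2,0,0,0,5.4],
  ],
  force=38,
)

```text
clock: 12.5
eef_pos: [521.8, -104.3, 65.3]
eef_rot: [-3.141, -0.0, -0.112]
wrist_force: [-1.1, 2.7, 0.3]
finger_gap: 25.0
finger_force: 38.0
```

```bash
python3 s.py
```

```text
t 12.50 pos [ 521.78 -104.34   65.33] yaw -0.1120 j6 1.416 Mz 0.199 M [0.4  0.05 0.2 ] F [-1.1  2.7  0.3] gap 25.0 ff 38.0 eff6 0.221
```

Emit:
arm_command(
  steps=[
    [0.5,0,0,0,0],
    [0.5,0,0,0,0],
    [0.5,0,0,0,0],
  ],
)

```text
clock: 12.88
eef_pos: [521.8, -104.5, 65.3]
eef_rot: [3.141, -0.0, -0.113]
wrist_force: [0.2, 0.2, 0.9]
finger_gap: 46.5
finger_force: 0.0
```

```bash
python3 s.py; python3 - <<'E'
from h import *
c=imaging.camera("wrist"); cv2.imwrite("pics/wrist5.png",c["img"][:,:,::-1])
print("after",rib(c,(521.6,-104.4),72))
E
```

```text
t 12.88 pos [ 521.75 -104.51   65.3 ] yaw -0.1132 j6 1.418 Mz 0.023 M [0.04 0.02 0.02] F [0.2 0.2 0.9] gap 46.5 ff 0.0 eff6 -0.004
after (array([ 520.7392415, -103.8997834]), np.float64(2.2354654158851788), np.float64(6.748056030273432), np.float64(0.882803344726554))
```

Emit:
arm_command(
  steps=[
    [0.6,0,0,-25,0],
    [0.6,0,0,-50,-10],
    [0.6,1.4,-20,-50,-20],
    [0.6,1.4,-40,-50,-30],
    [0.6,1.4,-60,-50,-40],
    [0.6,1.4,-80,-50,-50],
    [0.6,1.4,-100,-50,-60],
    [0.6,1.4,-120,-50,-70],
    [0.6,1.4,-140,-50,-80],
    [0.6,1.4,-153,-50,-90],
    [0.6,1.4,-153,-50,-100],
    [0.6,1.4,-153,-50,-110],
    [0.6,1.4,-153,-50,-120],
    [0.6,1.4,-153,-50,-130],
    [0.6,1.4,-153,-50,-140],
    [0.6,1.4,-153,-50,-140.5],
    [0.6,1.4,-153,-50,-140.5],
  ],
)

```text
clock: 15.05
eef_pos: [540.4, 47.4, 115.3]
eef_rot: [-3.142, -0.0, 2.335]
wrist_force: [-0.1, 0.6, -0.6]
finger_gap: 56.3
finger_force: 0.0
```

```bash
python3 s.py; python3 - <<'E'
from h import *
c=imaging.camera("wrist"); cv2.imwrite("pics/wrist6.png",c["img"][:,:,::-1])
print("cap2",rib(c,(540.5,47.5),73)); print("cap1",rib(c,(521.8,-104.4),72))
for r in find_in(c,"cap2_grip"): print(r, ray(c,*r["rect"][:2],63))
E
```

```text
t 15.05 pos [540.42  47.44 115.3 ] yaw 2.3354 j6 -0.745 Mz -0.012 M [ 0.   -0.12 -0.01] F [-0.1  0.6 -0.6] gap 56.3 ff 0.0 eff6 -0.189
cap2 (array([541.43023302,  46.49523522]), np.float64(2.4803131028868557), np.float64(24.94694824218749), np.float64(1.2546691894531108))
cap1 ((521.8, -104.4), np.float64(4.483992517188453), np.float64(1.4461257934570284), np.float64(0.632345581054679))
{'rect': [323.1, 262.1, 44.1, 51.9], 'p': 0.61} [541.89382123  47.74635269  63.        ]
```

Emit:
arm_command(
  steps=[
    [0.6,-0.4,0.4,20,0],
    [0.6,-0.4,0.4,40,0],
    [0.6,-0.4,0.4,48.8,0],
    [0.6,-0.4,0.4,48.8,0],
    [0.2,-0.4,0.4,48.8,0],
    [0.2,-0.4,0.4,48.8,0],
    [0.2,-0.4,0.4,48.8,0],
    [0.2,-0.4,0.4,48.8,0],
    [0.2,-0.4,0.4,48.8,0],
    [0.2,-0.4,0.4,48.8,0],
  ],
  force=10,
)

```text
clock: 16.4
eef_pos: [540.8, 47.2, 66.7]
eef_rot: [-3.141, 0.0, 2.339]
wrist_force: [-4.1, -3.6, 5.0]
finger_gap: 25.8
finger_force: 10.0
```

```bash
python3 s.py
```

```text
t 16.40 pos [540.84  47.16  66.72] yaw 2.3390 j6 -0.748 Mz -0.052 M [-0.76  0.7  -0.05] F [-4.1 -3.6  5. ] gap 25.8 ff 10.0 eff6 0.006
```

Emit:
arm_command(
  steps=[
    [0.2,0,-0.6,0,0],
    [0.2,0,-0.6,0,0],
    [0.2,0,-0.6,0,3],
    [0.2,0,-0.6,0,3],
  ],
  force=38,
)

```text
clock: 16.9
eef_pos: [540.7, 46.9, 66.7]
eef_rot: [3.142, 0.0, 2.286]
wrist_force: [-1.9, -2.8, 5.3]
finger_gap: 25.1
finger_force: 38.0
```

```bash
python3 s.py
```

```text
t 16.90 pos [540.66  46.93  66.72] yaw 2.2859 j6 -0.696 Mz 0.011 M [-0.46  0.36  0.01] F [-1.9 -2.8  5.3] gap 25.1 ff 38.0 eff6 0.451
```

Emit:
arm_command(
  steps=[
    [0.2,0,0,0,3],
    [0.2,0,0,0,3],
  ],
)

```text
clock: 17.15
eef_pos: [540.6, 46.9, 66.7]
eef_rot: [3.142, 0.0, 2.234]
wrist_force: [-2.8, -2.2, 4.9]
finger_gap: 25.0
finger_force: 38.0
```

```bash
python3 s.py
```

```text
t 17.15 pos [540.64  46.94  66.72] yaw 2.2336 j6 -0.643 Mz 0.059 M [-0.45  0.36  0.06] F [-2.8 -2.2  4.9] gap 25.0 ff 38.0 eff6 0.452
```

Emit:
arm_command(
  steps=[
    [0.2,0,0,0,3],
    [0.2,0,0,0,3],
  ],
)

```text
clock: 17.4
eef_pos: [540.6, 46.9, 66.7]
eef_rot: [-3.142, 0.0, 2.181]
wrist_force: [-3.6, -1.8, 5.8]
finger_gap: 24.7
finger_force: 38.0
```

```bash
python3 s.py
```

```text
t 17.40 pos [540.59  46.91  66.69] yaw 2.1812 j6 -0.591 Mz -0.021 M [-0.44  0.45 -0.02] F [-3.6 -1.8  5.8] gap 24.7 ff 38.0 eff6 0.452
```

Emit:
arm_command(
  steps=[
    [0.2,0,0,0,3],
    [0.2,0,0,0,3],
  ],
)

```text
clock: 17.65
eef_pos: [540.6, 46.9, 66.7]
eef_rot: [-3.142, 0.0, 2.129]
wrist_force: [-2.9, -2.1, 7.2]
finger_gap: 24.5
finger_force: 38.0
```

```bash
python3 s.py
```

```text
t 17.65 pos [540.61  46.9   66.73] yaw 2.1288 j6 -0.539 Mz 0.037 M [-0.54  0.47  0.04] F [-2.9 -2.1  7.2] gap 24.5 ff 38.0 eff6 0.452
```

Emit:
arm_command(
  steps=[
    [0.2,0,0,0,3],
    [0.2,0,0,0,3],
  ],
)

```text
clock: 17.9
eef_pos: [540.6, 46.9, 66.7]
eef_rot: [-3.141, 0.0, 2.076]
wrist_force: [-2.2, -2.8, 5.9]
finger_gap: 24.8
finger_force: 38.0
```

```bash
python3 s.py
```

```text
t 17.90 pos [540.57  46.86  66.7 ] yaw 2.0765 j6 -0.486 Mz 0.011 M [-0.57  0.53  0.01] F [-2.2 -2.8  5.9] gap 24.8 ff 38.0 eff6 0.452
```

Emit:
arm_command(
  steps=[
    [0.2,0,0,0,3],
    [0.2,0,0,0,3],
  ],
)

```text
clock: 18.15
eef_pos: [540.5, 46.9, 66.7]
eef_rot: [-3.141, 0.0, 2.024]
wrist_force: [-2.8, -3.3, 6.7]
finger_gap: 24.9
finger_force: 38.0
```

```bash
python3 s.py
```

```text
t 18.15 pos [540.54  46.86  66.69] yaw 2.0241 j6 -0.434 Mz 0.052 M [-0.64  0.55  0.05] F [-2.8 -3.3  6.7] gap 24.9 ff 38.0 eff6 0.452
```

Emit:
arm_command(
  steps=[
    [0.2,0,0,0,3],
    [0.2,0,0,0,3],
  ],
)

```text
clock: 18.4
eef_pos: [540.5, 46.8, 66.7]
eef_rot: [-3.141, 0.0, 1.972]
wrist_force: [-3.0, -2.8, 5.9]
finger_gap: 24.7
finger_force: 38.0
```

```bash
python3 s.py
```

```text
t 18.40 pos [540.54  46.84  66.72] yaw 1.9718 j6 -0.382 Mz 0.046 M [-0.57  0.61  0.05] F [-3.  -2.8  5.9] gap 24.7 ff 38.0 eff6 0.453
```

Emit:
arm_command(
  steps=[
    [0.2,0,0,0,3],
    [0.2,0,0,0,3],
  ],
)

```text
clock: 18.65
eef_pos: [540.5, 46.8, 66.7]
eef_rot: [-3.141, 0.0, 1.919]
wrist_force: [-3.8, -3.2, 6.2]
finger_gap: 24.9
finger_force: 38.0
```

```bash
python3 s.py
```

```text
t 18.65 pos [540.5   46.82  66.69] yaw 1.9194 j6 -0.329 Mz -0.025 M [-0.64  0.61 -0.02] F [-3.8 -3.2  6.2] gap 24.9 ff 38.0 eff6 0.453
```

Emit:
arm_command(
  steps=[
    [0.2,0,0,0,3],
    [0.2,0,0,0,3],
  ],
)

```text
clock: 18.9
eef_pos: [540.5, 46.8, 66.7]
eef_rot: [-3.141, 0.0, 1.867]
wrist_force: [-3.5, -3.4, 7.2]
finger_gap: 24.9
finger_force: 38.0
```

```bash
python3 s.py
```

```text
t 18.90 pos [540.49  46.83  66.68] yaw 1.8673 j6 -0.277 Mz 0.112 M [-0.66  0.66  0.11] F [-3.5 -3.4  7.2] gap 24.9 ff 38.0 eff6 0.591
```

Emit:
arm_command(
  steps=[
    [0.2,0,0,0,3],
    [0.2,0,0,0,3],
  ],
)

```text
clock: 19.15
eef_pos: [540.5, 46.8, 66.7]
eef_rot: [-3.141, 0.0, 1.815]
wrist_force: [-4.6, -2.9, 6.5]
finger_gap: 24.7
finger_force: 38.0
```

```bash
python3 s.py
```

```text
t 19.15 pos [540.47  46.83  66.66] yaw 1.8150 j6 -0.225 Mz 0.217 M [-0.65  0.69  0.22] F [-4.6 -2.9  6.5] gap 24.7 ff 38.0 eff6 0.648
```

Emit:
arm_command(
  steps=[
    [0.2,0,0,0.1,8],
    [0.2,0,0,0.2,16],
    [0.2,0,0,0.3,24],
    [0.2,0,0,0.4,32],
    [0.2,0,0,0.5,40],
    [0.2,0,0,0.6,48],
    [0.2,0,0,0.7,56],
    [0.2,0,0,0.8,64],
    [0.2,0,0,0.95,72],
    [0.2,0,0,1.05,80],
    [0.2,0,0,1.15,85],
    [0.2,0,0,1.15,87.8],
    [0.2,0,0,1.15,87.8],
    [0.2,0,0,1.15,87.8],
  ],
)

```text
clock: 20.9
eef_pos: [539.9, 46.9, 65.4]
eef_rot: [-3.141, 0.002, 0.283]
wrist_force: [-7.9, -3.0, 9.4]
finger_gap: 25.0
finger_force: 38.0
```

```bash
python3 s.py; python3 - <<'E'
from h import *
c=imaging.camera("wrist"); cv2.imwrite("pics/wrist7.png",c["img"][:,:,::-1]); print(rib(c,(541,47),72))
E
```

```text
t 20.90 pos [539.92  46.94  65.44] yaw 0.2835 j6 1.307 Mz 0.193 M [-0.63  1.62  0.19] F [-7.9 -3.   9.4] gap 25.0 ff 38.0 eff6 0.214
(array([539.40313943,  46.86127643]), np.float64(0.22849589129521014), np.float64(13.348040771484378), np.float64(1.1313690185546932))
```

Emit:
arm_command(
  steps=[
    [0.5,0,0,0,0],
    [0.5,0,0,0,0],
    [0.5,0,0,0,0],
  ],
)

```text
clock: 21.32
eef_pos: [540.6, 47.1, 65.2]
eef_rot: [-3.142, -0.0, 0.283]
wrist_force: [0.5, -0.7, -0.4]
finger_gap: 46.3
finger_force: 0.0
```

```bash
python3 s.py; python3 - <<'E'
from h import *
c=imaging.camera("wrist"); cv2.imwrite("pics/wrist8.png",c["img"][:,:,::-1]); print(rib(c,(541,47),72))
E
```

```text
t 21.32 pos [540.62  47.08  65.24] yaw 0.2830 j6 1.307 Mz 0.004 M [ 0.03 -0.02  0.  ] F [ 0.5 -0.7 -0.4] gap 46.3 ff 0.0 eff6 0.000
(array([539.29504124,  46.85091596]), np.float64(0.258422649885104), np.float64(13.634124755859375), np.float64(0.9250152587890454))
```

```bash
cat > rb.py <<'E'
from h import *
from scipy.spatial.transform import Rotation as Rn
s=monitor.read_state(); c0=imaging.camera("wrist")
def T(p,y): M=np.eye(4); M[:3,:3]=Rn.from_euler("xyz",[np.pi,0,y]).as_matrix(); M[:3,3]=p; return M
K=np.array(c0["view"])@T(s["eef_pos"],s["eef_rot"][2])
def line(fn,p,y,xy,z):
    c=dict(c0); c["view"]=K@np.linalg.inv(T(p,y)); c["img"]=cv2.imread(f"pics/{fn}.png")[:,:,::-1].copy()
    g=cv2.cvtColor(c["img"],cv2.COLOR_RGB2GRAY).astype(np.float32); n=np.arange(-14,14.01,.1)
    X,Y=np.meshgrid(n+xy[0],n+xy[1]); q=proj(c,np.c_[X.ravel(),Y.ravel(),np.full(X.size,z)]).astype(np.float32)
    im=cv2.remap(g,q[:,0].reshape(X.shape),q[:,1].reshape(X.shape),cv2.INTER_CUBIC)
    # dot gives rough centre
    m=np.hypot(X-xy[0],Y-xy[1])<8; w=np.clip(im-170,0,None)*m; cx,cy=(w*X).sum()/w.sum()-xy[0],(w*Y).sum()/w.sum()-xy[1]
    bl=cv2.GaussianBlur(im,(0,0),3)  # 0.3mm
    best=[]
    r=np.arange(5,9.6,.25)
    for a in np.radians(np.arange(0,360,1)):
        d=np.array([np.cos(a),np.sin(a)]); nn=np.array([-d[1],d[0]])
        for o in np.arange(-2,2.01,.2):
            f=lambda k:cv2.remap(bl,((cx+r*d[0]+(o+k)*nn[0]+14)*10).astype(np.float32),((cy+r*d[1]+(o+k)*nn[1]+14)*10).astype(np.float32),1).ravel()
            best.append((np.median(np.minimum(f(1.2),f(-1.2))-f(0)),a,o))
    best.sort(reverse=True); B=np.array(best[:15]); print(fn,"dot",round(cx+xy[0],1),round(cy+xy[1],1),"ang",B[:,1].round(2),"off",B[:3,2].round(1),"score",B[0,0].round(1))
c1=(521.8,-104.4);c2=(540.6,47.1)
line("wrist1",(520.9,-60.7,284.6),.461,c1,73)
line("wrist2",(522.93,-102.6,109.73),2.085,c1,73)
line("wrist3",(521.32,-104.31,65.26),-.0156,c1,72)
line("wrist4",(521.77,-104.34,65.12),-.0183,c1,72)
line("wrist5",(521.75,-104.51,65.3),-.1132,c1,72)
line("wrist2",(522.93,-102.6,109.73),2.085,c2,73)
line("wrist6",(540.42,47.44,115.3),2.3354,c2,73)
line("wrist7",(539.92,46.94,65.44),.2835,c2,72)
line("wrist8",(540.62,47.08,65.24),.283,c2,72)
E
python3 rb.py
```

```text
wrist1 dot 521.7 -104.3 ang [4.83 4.75 4.78 4.8  4.89 4.87 4.57 4.82 4.71 4.92 4.64 4.9  4.85 4.85
 4.69] off [0.6 1.2 1. ] score 7.1
wrist2 dot 521.4 -104.1 ang [4.54 4.57 4.63 4.56 4.59 4.5  4.61 4.49 4.52 4.61 4.52 4.47 4.45 4.56
 4.57] off [-1.4 -1.6 -2. ] score 19.0
wrist3 dot 520.8 -104.3 ang [2.5  2.44 2.48 2.43 2.46 2.39 2.51 2.41 2.37 2.46 2.41 2.36 2.34 2.5
 2.32] off [-2.  -1.6 -1.8] score 11.9
wrist4 dot 520.7 -104.3 ang [2.57 2.51 2.55 2.53 2.48 2.58 2.5  2.5  2.46 2.55 2.44 2.53 2.46 2.44
 2.41] off [-2.  -1.6 -1.8] score 10.1
wrist5 dot 520.7 -104.3 ang [2.53 2.57 2.48 2.55 2.5  2.44 2.51 2.55 2.51 2.46 2.41 2.37 2.43 2.46
 2.39] off [-1.8 -2.  -1.4] score 13.1
wrist2 dot 540.1 49.7 ang [2.46 2.48 2.44 2.5  2.51 2.5  2.46 2.53 2.53 2.48 2.57 2.55 2.51 2.57
 2.43] off [2.  1.8 2. ] score 42.7
wrist6 dot 539.8 47.3 ang [2.39 2.34 2.37 2.3  2.43 2.25 2.36 2.29 2.32 2.41 2.48 2.44 2.41 2.32
 2.46] off [0.8 1.2 1. ] score 21.0
wrist7 dot 539.4 46.9 ang [0.28 0.3  0.35 0.33 0.23 0.26 0.24 0.31 0.4  0.31 0.37 0.26 0.28 0.26
 0.38] off [1.6 1.4 1. ] score 9.4
wrist8 dot 539.3 46.9 ang [0.3  0.28 0.24 0.35 0.17 0.23 0.31 0.33 0.4  0.16 0.26 0.37 0.14 0.09
 0.21] off [-0.4 -0.2 -0. ] score 11.7
```

Measured rib turns match the gripper turns, so there was no slip. Cap 3 is close to the desk, so I'll check the desk's front face before going in.

```bash
python3 - <<'E'
from h import *
s=monitor.read_state()
c=imaging.camera("scene"); o=np.zeros((600,800,3),np.uint8)
s0=cv2.imread("pics/scene0.png"); o[:300,:400]=cv2.resize(s0[130:280,200:400],(400,300),interpolation=2)
o[:300,400:]=cv2.resize(cv2.imread("pics/wrist2.png")[0:360,160:640],(400,300))
o[300:,:400]=cv2.resize(cv2.imread("pics/wrist6.png"),(400,300))
o[300:,400:]=cv2.resize(cv2.imread("pics/top0.png")[140:260,280:440],(400,300),interpolation=2)
cv2.imwrite("pics/desk.png",o)
E
```

```text
(no output)
```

View pics/desk.png

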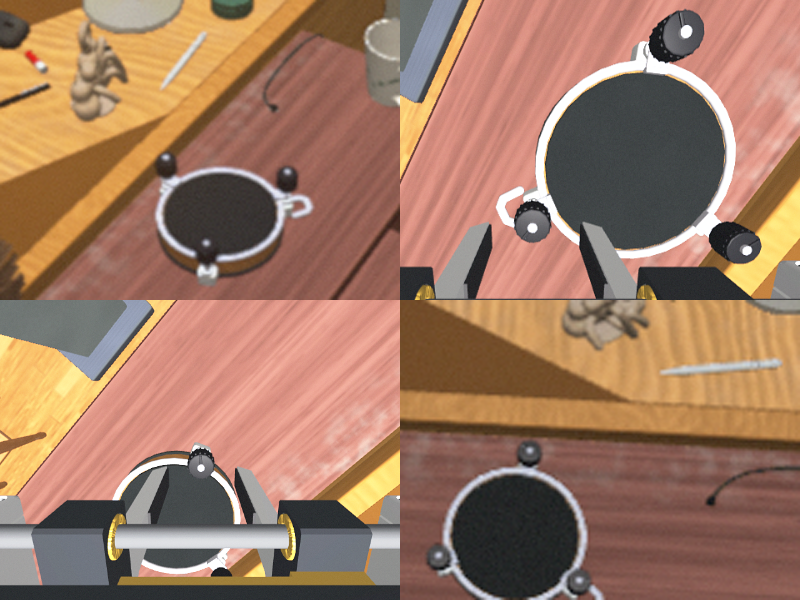

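```bash
python3 - <<'E'
from h import *
from scipy.spatial.transform import Rotation as Rn
s=monitor.read_state(); w=imaging.camera("wrist")
def T(p,y): M=np.eye(4); M[:3,:3]=Rn.from_euler("xyz",[np.pi,0,y]).as_matrix(); M[:3,3]=p; return M
K=np.array(w["view"])@T(s["eef_pos"],s["eef_rot"][2]); w["view"]=K@np.linalg.inv(T((520.9,-60.7,284.6),.461))
X=np.arange(680,900,4.)
for n,c,f,ys in (("top",imaging.camera("top"),"top0",(60,-60)),("wrist",w,"wrist1",(-60,-140)),("scene",imaging.camera("scene"),"scene0",(-60,-200))):
    im=cv2.imread(f"pics/{f}.png")
    V=np.array(c["view"]); print(n,"cam",(-V[:3,:3].T@V[:3,3]).round())
    acc=[]
    for y in np.linspace(*ys,25):
        q=proj(c,np.c_[X,np.full(X.size,y),np.zeros(X.size)]).astype(np.float32)
        acc.append(cv2.remap(im,q[:,0],q[:,1],1)[:,0])
    m=np.median(acc,0)
    print(" ".join(f"{int(x)}:{int(a[2])}/{int(a[1])}" for x,a in zip(X,m)))
E
```

```text
top cam [ 293.  -23. 1318.]
680:136/93 684:142/97 688:138/96 692:123/86 696:125/89 700:108/77 704:81/57 708:77/53 712:109/75 716:179/126 720:195/140 724:193/139 728:192/139 732:193/138 736:194/139 740:193/137 744:189/136 748:155/108 752:114/77 756:114/76 760:114/76 764:115/77 768:115/77 772:115/77 776:115/77 780:115/77 784:115/77 788:115/77 792:115/77 796:115/77 800:115/77 804:116/78 808:116/78 812:116/78 816:117/79 820:117/78 824:157/114 828:196/147 832:199/150 836:198/150 840:202/152 844:200/151 848:203/154 852:204/154 856:207/156 860:206/157 864:207/155 868:207/156 872:206/154 876:206/155 880:203/154 884:206/155 888:205/155 892:209/156 896:208/157
wrist cam [589. -27. 445.]
680:203/133 684:193/127 688:219/146 692:198/131 696:206/136 700:172/121 704:124/89 708:112/77 712:117/81 716:248/192 720:251/205 724:251/206 728:251/206 732:250/203 736:251/207 740:251/205 744:251/204 748:251/202 752:178/118 756:178/118 760:177/118 764:177/119 768:177/117 772:177/117 776:177/117 780:178/118 784:252/218 788:251/218 792:0/0 796:0/0 800:0/0 804:0/0 808:0/0 812:0/0 816:0/0 820:0/0 824:0/0 828:0/0 832:0/0 836:0/0 840:0/0 844:0/0 848:0/0 852:0/0 856:0/0 860:0/0 864:0/0 868:0/0 872:0/0 876:0/0 880:0/0 884:0/0 888:0/0 892:0/0 896:0/0
scene cam [ 78. 699. 963.]
680:156/102 684:162/106 688:160/104 692:154/102 696:140/94 700:113/78 704:104/72 708:103/71 712:104/71 716:121/81 720:176/119 724:217/149 728:224/156 732:222/156 736:222/156 740:223/157 744:223/157 748:223/157 752:217/151 756:182/123 760:147/98 764:142/94 768:143/95 772:144/95 776:147/98 780:171/118 784:212/151 788:228/169 792:227/169 796:230/174 800:231/174 804:231/174 808:231/174 812:231/174 816:231/173 820:232/175 824:230/175 828:230/173 832:229/172 836:227/171 840:224/169 844:216/166 848:212/168 852:206/164 856:203/166 860:213/167 864:208/170 868:201/166 872:193/161 876:190/160 880:169/147 884:160/136 888:191/162 892:220/170 896:223/174
```

The desk top works out at only about 20 mm high, with its front near x = 705. The gripper clears it at cap 3, so I'll move there.

Emit:
arm_command(
  steps=[
    [0.5,0,0,-25,0],
    [0.6,0,0,-50,-10],
    [0.6,12,16,-50,-20],
    [0.6,24,32,-50,-30],
    [0.6,36,48,-50,-40],
    [0.6,48,64,-50,-50],
    [0.6,60,80,-50,-60],
    [0.6,72,96,-50,-70],
    [0.6,84,112,-50,-80],
    [0.6,91.3,121.8,-50,-90],
    [0.6,91.3,121.8,-50,-100],
    [0.6,91.3,121.8,-50,-110],
    [0.6,91.3,121.8,-50,-110],
    [0.6,91.3,121.8,-50,-110],
  ],
)

```text
clock: 23.38
eef_pos: [662.2, -44.4, 115.3]
eef_rot: [3.142, -0.0, 2.199]
wrist_force: [0.7, -0.8, 0.4]
finger_gap: 56.2
finger_force: 0.0
```

```bash
python3 s.py; python3 - <<'E'
from h import *
c=imaging.camera("wrist"); cv2.imwrite("pics/wrist9.png",c["img"][:,:,::-1])
print("cap3",rib(c,(662.3,-44.4),73))
for r in find_in(c,"cap3_grip"): print(r, ray(c,*r["rect"][:2],63))
E
```

```text
t 23.38 pos [662.23 -44.41 115.33] yaw 2.1990 j6 -0.750 Mz 0.005 M [-0.02 -0.08  0.  ] F [ 0.7 -0.8  0.4] gap 56.2 ff 0.0 eff6 -0.097
cap3 (array([663.11552772, -45.21568906]), np.float64(1.1117089770551047), np.float64(13.069168090820312), np.float64(1.1477340698242102))
{'rect': [322.4, 262.1, 38.8, 51.2], 'p': 0.87} [663.36476193 -44.41705891  63.        ]
{'rect': [191.7, 142.8, 297.8, 285.5], 'p': 0.24} [560.05889429 -29.96010025  63.        ]
```

Emit:
arm_command(
  steps=[
    [0.6,-0.3,-0.2,20,0],
    [0.6,-0.3,-0.2,40,0],
    [0.6,-0.3,-0.2,48.8,0],
    [0.6,-0.3,-0.2,48.8,0],
    [0.2,-0.3,-0.2,48.8,0],
    [0.2,-0.3,-0.2,48.8,0],
    [0.2,-0.3,-0.2,48.8,0],
    [0.2,-0.3,-0.2,48.8,0],
    [0.2,-0.3,-0.2,48.8,0],
    [0.2,-0.3,-0.2,48.8,0],
  ],
  force=10,
)

```text
clock: 24.72
eef_pos: [662.3, -44.9, 66.8]
eef_rot: [3.142, 0.0, 2.203]
wrist_force: [-3.0, -1.7, 4.0]
finger_gap: 25.4
finger_force: 10.0
```

```bash
python3 s.py
```

```text
t 24.73 pos [662.3  -44.91  66.81] yaw 2.2029 j6 -0.755 Mz 0.010 M [-0.27  0.35  0.01] F [-3.  -1.7  4. ] gap 25.4 ff 10.0 eff6 0.003
```

Emit:
arm_command(
  steps=[
    [0.2,0,-0.4,0,0],
    [0.2,0,-0.4,0,0],
    [0.2,0,-0.4,0,3],
    [0.2,0,-0.4,0,3],
  ],
  force=38,
)

```text
clock: 25.22
eef_pos: [662.1, -45.0, 66.8]
eef_rot: [3.141, 0.0, 2.151]
wrist_force: [-0.5, -0.7, 4.5]
finger_gap: 24.9
finger_force: 38.0
```

```bash
python3 s.py
```

```text
t 25.23 pos [662.1  -45.01  66.75] yaw 2.1508 j6 -0.703 Mz -0.028 M [-0.09 -0.05 -0.03] F [-0.5 -0.7  4.5] gap 24.9 ff 38.0 eff6 0.567
```

Emit:
arm_command(
  steps=[
    [0.2,0,0,0,3],
    [0.2,0,0,0,3],
  ],
)

```text
clock: 25.48
eef_pos: [662.1, -45.0, 66.7]
eef_rot: [3.141, 0.0, 2.099]
wrist_force: [-0.7, -0.8, 5.4]
finger_gap: 25.0
finger_force: 38.0
```

```bash
python3 s.py
```

```text
t 25.48 pos [662.08 -45.05  66.74] yaw 2.0994 j6 -0.652 Mz -0.009 M [-0.12  0.02 -0.01] F [-0.7 -0.8  5.4] gap 25.0 ff 38.0 eff6 0.526
```

Emit:
arm_command(
  steps=[
    [0.2,0,0,0,3],
    [0.2,0,0,0,3],
  ],
)

```text
clock: 25.72
eef_pos: [662.1, -45.1, 66.7]
eef_rot: [3.141, 0.0, 2.047]
wrist_force: [-1.7, -0.5, 5.7]
finger_gap: 24.5
finger_force: 38.0
```

```bash
python3 s.py
```

```text
t 25.73 pos [662.05 -45.08  66.73] yaw 2.0472 j6 -0.600 Mz 0.025 M [-0.09  0.08  0.02] F [-1.7 -0.5  5.7] gap 24.5 ff 38.0 eff6 0.450
```

Emit:
arm_command(
  steps=[
    [0.2,0,0,0,3],
    [0.2,0,0,0,3],
  ],
)

```text
clock: 25.98
eef_pos: [662.0, -45.1, 66.7]
eef_rot: [3.141, 0.0, 1.995]
wrist_force: [-1.4, 0.1, 5.6]
finger_gap: 25.1
finger_force: 38.0
```

```bash
python3 s.py
```

```text
t 25.98 pos [662.04 -45.05  66.74] yaw 1.9949 j6 -0.547 Mz 0.008 M [-0.11  0.05  0.01] F [-1.4  0.1  5.6] gap 25.1 ff 38.0 eff6 0.450
```

Emit:
arm_command(
  steps=[
    [0.2,0,0,0,3],
    [0.2,0,0,0,3],
  ],
)

```text
clock: 26.22
eef_pos: [662.0, -45.1, 66.7]
eef_rot: [3.141, 0.0, 1.943]
wrist_force: [-0.9, -1.1, 5.7]
finger_gap: 24.7
finger_force: 38.0
```

```bash
python3 s.py
```

```text
t 26.23 pos [662.01 -45.1   66.74] yaw 1.9425 j6 -0.495 Mz 0.010 M [-0.15  0.14  0.01] F [-0.9 -1.1  5.7] gap 24.7 ff 38.0 eff6 0.450
```

Emit:
arm_command(
  steps=[
    [0.2,0,0,0,3],
    [0.2,0,0,0,3],
  ],
)

```text
clock: 26.48
eef_pos: [662.0, -45.1, 66.7]
eef_rot: [3.142, 0.0, 1.89]
wrist_force: [-1.5, -0.3, 5.9]
finger_gap: 24.7
finger_force: 38.0
```

```bash
python3 s.py
```

```text
t 26.48 pos [661.97 -45.11  66.74] yaw 1.8901 j6 -0.442 Mz 0.050 M [-0.17  0.24  0.05] F [-1.5 -0.3  5.9] gap 24.7 ff 38.0 eff6 0.450
```

Emit:
arm_command(
  steps=[
    [0.2,0,0,0,3],
    [0.2,0,0,0,3],
  ],
)

```text
clock: 26.72
eef_pos: [662.0, -45.1, 66.7]
eef_rot: [3.142, 0.0, 1.838]
wrist_force: [-0.8, -1.3, 4.4]
finger_gap: 25.0
finger_force: 38.0
```

```bash
python3 s.py
```

```text
t 26.73 pos [661.96 -45.12  66.73] yaw 1.8378 j6 -0.390 Mz -0.013 M [-0.21  0.26 -0.01] F [-0.8 -1.3  4.4] gap 25.0 ff 38.0 eff6 0.450
```

Emit:
arm_command(
  steps=[
    [0.2,0,0,0,3],
    [0.2,0,0,0,3],
  ],
)

```text
clock: 26.98
eef_pos: [661.9, -45.1, 66.7]
eef_rot: [-3.142, 0.0, 1.785]
wrist_force: [-2.5, -0.9, 5.5]
finger_gap: 25.0
finger_force: 38.0
```

```bash
python3 s.py
```

```text
t 26.98 pos [661.93 -45.15  66.71] yaw 1.7854 j6 -0.338 Mz 0.003 M [-0.23  0.3   0.  ] F [-2.5 -0.9  5.5] gap 25.0 ff 38.0 eff6 0.450
```

Emit:
arm_command(
  steps=[
    [0.2,0,0,0,3],
    [0.2,0,0,0,3],
  ],
)

```text
clock: 27.22
eef_pos: [661.9, -45.1, 66.7]
eef_rot: [-3.142, 0.0, 1.733]
wrist_force: [-1.6, -1.7, 6.5]
finger_gap: 24.9
finger_force: 38.0
```

```bash
python3 s.py
```

```text
t 27.23 pos [661.92 -45.13  66.74] yaw 1.7331 j6 -0.285 Mz 0.040 M [-0.2   0.34  0.04] F [-1.6 -1.7  6.5] gap 24.9 ff 38.0 eff6 0.451
```

Emit:
arm_command(
  steps=[
    [0.2,0,0,0,3],
    [0.2,0,0,0,3],
  ],
)

```text
clock: 27.48
eef_pos: [661.9, -45.2, 66.7]
eef_rot: [-3.141, 0.0, 1.681]
wrist_force: [-1.7, -1.8, 5.5]
finger_gap: 24.8
finger_force: 38.0
```

```bash
python3 s.py
```

```text
t 27.48 pos [661.86 -45.15  66.7 ] yaw 1.6807 j6 -0.233 Mz -0.004 M [-0.23  0.43 -0.  ] F [-1.7 -1.8  5.5] gap 24.8 ff 38.0 eff6 0.451
```

Emit:
arm_command(
  steps=[
    [0.2,0,0,0,3],
    [0.2,0,0,0,3],
  ],
)

```text
clock: 27.72
eef_pos: [661.8, -45.2, 66.7]
eef_rot: [-3.141, 0.0, 1.628]
wrist_force: [-2.3, -1.2, 6.0]
finger_gap: 24.5
finger_force: 38.0
```

```bash
python3 s.py
```

```text
t 27.73 pos [661.83 -45.16  66.7 ] yaw 1.6284 j6 -0.181 Mz 0.036 M [-0.27  0.42  0.04] F [-2.3 -1.2  6. ] gap 24.5 ff 38.0 eff6 0.451
```

Emit:
arm_command(
  steps=[
    [0.2,0,0,0,3],
    [0.2,0,0,0,3],
  ],
)

```text
clock: 27.98
eef_pos: [661.8, -45.1, 66.7]
eef_rot: [-3.141, 0.0, 1.576]
wrist_force: [-3.1, -1.6, 6.6]
finger_gap: 24.7
finger_force: 38.0
```

```bash
python3 s.py
```

```text
t 27.98 pos [661.8  -45.14  66.68] yaw 1.5759 j6 -0.128 Mz 0.007 M [-0.26  0.47  0.01] F [-3.1 -1.6  6.6] gap 24.7 ff 38.0 eff6 0.451
```

Emit:
arm_command(
  steps=[
    [0.2,0,0,0,3],
    [0.2,0,0,0,3],
  ],
)

```text
clock: 28.22
eef_pos: [661.8, -45.1, 66.7]
eef_rot: [-3.141, 0.0, 1.524]
wrist_force: [-3.0, -1.1, 7.0]
finger_gap: 24.9
finger_force: 38.0
```

```bash
python3 s.py
```

```text
t 28.23 pos [661.79 -45.13  66.71] yaw 1.5236 j6 -0.076 Mz 0.066 M [-0.27  0.59  0.07] F [-3.  -1.1  7. ] gap 24.9 ff 38.0 eff6 0.451
```

Emit:
arm_command(
  steps=[
    [0.2,0,0,0,3],
    [0.2,0,0,0,3],
  ],
)

```text
clock: 28.48
eef_pos: [661.8, -45.1, 66.7]
eef_rot: [-3.141, 0.0, 1.471]
wrist_force: [-3.7, -1.5, 6.5]
finger_gap: 25.2
finger_force: 38.0
```

```bash
python3 s.py
```

```text
t 28.48 pos [661.78 -45.11  66.7 ] yaw 1.4713 j6 -0.024 Mz 0.019 M [-0.28  0.65  0.02] F [-3.7 -1.5  6.5] gap 25.2 ff 38.0 eff6 0.451
```

Emit:
arm_command(
  steps=[
    [0.2,0,0,0,3],
    [0.2,0,0,0,3],
  ],
)

```text
clock: 28.72
eef_pos: [661.7, -45.2, 66.7]
eef_rot: [-3.141, 0.0, 1.419]
wrist_force: [-2.8, -1.2, 7.9]
finger_gap: 24.8
finger_force: 38.0
```

```bash
python3 s.py
```

```text
t 28.73 pos [661.75 -45.15  66.7 ] yaw 1.4189 j6 0.029 Mz -0.007 M [-0.23  0.6  -0.01] F [-2.8 -1.2  7.9] gap 24.8 ff 38.0 eff6 0.451
```

Emit:
arm_command(
  steps=[
    [0.2,0,0,0,3],
    [0.2,0,0,0,3],
  ],
)

```text
clock: 28.98
eef_pos: [661.7, -45.2, 66.7]
eef_rot: [-3.141, 0.0, 1.367]
wrist_force: [-3.3, -1.7, 7.5]
finger_gap: 25.2
finger_force: 38.0
```

```bash
python3 s.py
```

```text
t 28.98 pos [661.73 -45.15  66.69] yaw 1.3665 j6 0.081 Mz 0.088 M [-0.25  0.68  0.09] F [-3.3 -1.7  7.5] gap 25.2 ff 38.0 eff6 0.451
```

Emit:
arm_command(
  steps=[
    [0.2,0,0,0,3],
    [0.2,0,0,0,3],
  ],
)

```text
clock: 29.22
eef_pos: [661.7, -45.1, 66.7]
eef_rot: [-3.141, 0.0, 1.314]
wrist_force: [-3.1, 0.0, 6.8]
finger_gap: 25.3
finger_force: 38.0
```

```bash
python3 s.py
```

```text
t 29.23 pos [661.72 -45.1   66.71] yaw 1.3142 j6 0.133 Mz 0.030 M [-0.25  0.7   0.03] F [-3.1  0.   6.8] gap 25.3 ff 38.0 eff6 0.452
```

Emit:
arm_command(
  steps=[
    [0.2,0,0,0,3],
    [0.2,0,0,0,3],
  ],
)

```text
clock: 29.48
eef_pos: [661.7, -45.1, 66.7]
eef_rot: [-3.141, 0.0, 1.262]
wrist_force: [-4.2, -0.9, 6.4]
finger_gap: 24.4
finger_force: 38.0
```

```bash
python3 s.py
```

```text
t 29.48 pos [661.66 -45.12  66.68] yaw 1.2618 j6 0.186 Mz -0.003 M [-0.15  0.78 -0.  ] F [-4.2 -0.9  6.4] gap 24.4 ff 38.0 eff6 0.452
```

Emit:
arm_command(
  steps=[
    [0.2,0,0,0,3],
    [0.2,0,0,0,3],
  ],
)

```text
clock: 29.72
eef_pos: [661.7, -45.1, 66.7]
eef_rot: [-3.141, 0.0, 1.209]
wrist_force: [-2.8, -0.6, 7.3]
finger_gap: 25.3
finger_force: 38.0
```

```bash
python3 s.py
```

```text
t 29.73 pos [661.65 -45.11  66.7 ] yaw 1.2095 j6 0.238 Mz 0.016 M [-0.16  0.84  0.02] F [-2.8 -0.6  7.3] gap 25.3 ff 38.0 eff6 0.452
```

Emit:
arm_command(
  steps=[
    [0.2,0,0,0,3],
    [0.2,0,0,0,3],
  ],
)

```text
clock: 29.98
eef_pos: [661.6, -45.1, 66.7]
eef_rot: [-3.141, 0.0, 1.157]
wrist_force: [-4.0, -0.9, 7.0]
finger_gap: 24.9
finger_force: 38.0
```

```bash
python3 s.py
```

```text
t 29.98 pos [661.63 -45.09  66.67] yaw 1.1571 j6 0.291 Mz 0.060 M [-0.22  0.82  0.06] F [-4.  -0.9  7. ] gap 24.9 ff 38.0 eff6 0.452
```

Emit:
arm_command(
  steps=[
    [0.2,0,0,0,3],
    [0.2,0,0,0,3],
  ],
)

```text
clock: 30.22
eef_pos: [661.6, -45.1, 66.7]
eef_rot: [-3.141, 0.0, 1.105]
wrist_force: [-4.6, -0.3, 7.3]
finger_gap: 24.8
finger_force: 38.0
```

```bash
python3 s.py
```

```text
t 30.23 pos [661.6  -45.08  66.67] yaw 1.1048 j6 0.343 Mz 0.040 M [-0.16  0.95  0.04] F [-4.6 -0.3  7.3] gap 24.8 ff 38.0 eff6 0.452
```

Emit:
arm_command(
  steps=[
    [0.2,0,0,0,3],
    [0.2,0,0,0,3],
  ],
)

```text
clock: 30.48
eef_pos: [661.6, -45.1, 66.6]
eef_rot: [-3.141, 0.001, 1.052]
wrist_force: [-4.4, -0.6, 7.5]
finger_gap: 24.8
finger_force: 38.0
```

```bash
python3 s.py
```

```text
t 30.48 pos [661.56 -45.07  66.64] yaw 1.0524 j6 0.395 Mz -0.020 M [-0.14  0.89 -0.02] F [-4.4 -0.6  7.5] gap 24.8 ff 38.0 eff6 0.452
```

Emit:
arm_command(
  steps=[
    [0.2,0,0,0,3],
    [0.2,0,0,0,3],
  ],
)

```text
clock: 30.72
eef_pos: [661.6, -45.0, 66.6]
eef_rot: [-3.141, 0.001, 1.0]
wrist_force: [-4.9, -0.1, 7.4]
finger_gap: 25.1
finger_force: 38.0
```

```bash
python3 s.py
```

```text
t 30.73 pos [661.55 -45.04  66.64] yaw 1.0000 j6 0.448 Mz -0.032 M [-0.1   1.02 -0.03] F [-4.9 -0.1  7.4] gap 25.1 ff 38.0 eff6 0.452
```

Emit:
arm_command(
  steps=[
    [0.2,0,0,0,3],
    [0.2,0,0,0,3],
  ],
)

```text
clock: 30.98
eef_pos: [661.6, -45.0, 66.7]
eef_rot: [-3.141, 0.001, 0.948]
wrist_force: [-4.4, -0.4, 7.3]
finger_gap: 25.1
finger_force: 38.0
```

```bash
python3 s.py
```

```text
t 30.98 pos [661.55 -45.02  66.68] yaw 0.9477 j6 0.500 Mz -0.005 M [-0.15  1.01 -0.01] F [-4.4 -0.4  7.3] gap 25.1 ff 38.0 eff6 0.452
```

Emit:
arm_command(
  steps=[
    [0.2,0,0,0,3],
    [0.2,0,0,0,3],
  ],
)

```text
clock: 31.22
eef_pos: [661.5, -45.0, 66.7]
eef_rot: [-3.141, 0.001, 0.895]
wrist_force: [-4.3, -0.9, 7.7]
finger_gap: 24.6
finger_force: 38.0
```

```bash
python3 s.py
```

```text
t 31.23 pos [661.53 -45.03  66.65] yaw 0.8954 j6 0.552 Mz 0.144 M [-0.11  1.01  0.14] F [-4.3 -0.9  7.7] gap 24.6 ff 38.0 eff6 0.555
```

Emit:
arm_command(
  steps=[
    [0.2,0,0,0,3],
    [0.2,0,0,0,3],
  ],
)

```text
clock: 31.48
eef_pos: [661.5, -45.0, 66.6]
eef_rot: [-3.141, 0.001, 0.843]
wrist_force: [-4.7, -1.2, 7.0]
finger_gap: 25.0
finger_force: 38.0
```

```bash
python3 s.py
```

```text
t 31.48 pos [661.5  -44.99  66.63] yaw 0.8433 j6 0.605 Mz 0.218 M [-0.11  1.02  0.22] F [-4.7 -1.2  7. ] gap 25.0 ff 38.0 eff6 0.646
```

Emit:
arm_command(
  steps=[
    [0.2,0,0,0.1,8],
    [0.2,0,0,0.2,16],
    [0.2,0,0,0.3,24],
    [0.2,0,0,0.4,32],
    [0.2,0,0,0.5,40],
    [0.2,0,0,0.6,48],
    [0.2,0,0,0.7,56],
    [0.2,0,0,0.8,64],
    [0.2,0,0,0.95,72],
    [0.2,0,0,1.05,80],
    [0.2,0,0,1.15,85],
    [0.2,0,0,1.15,88.4],
    [0.2,0,0,1.15,88.4],
    [0.2,0,0,1.15,88.4],
  ],
)

```text
clock: 33.22
eef_pos: [661.4, -44.4, 65.4]
eef_rot: [3.141, 0.002, -0.699]
wrist_force: [-6.1, 4.2, 7.7]
finger_gap: 24.8
finger_force: 38.0
```

```bash
python3 s.py
```

```text
t 33.23 pos [661.37 -44.4   65.38] yaw -0.6987 j6 2.147 Mz 0.161 M [0.61 1.27 0.16] F [-6.1  4.2  7.7] gap 24.8 ff 38.0 eff6 0.212
```

Emit:
arm_command(
  steps=[
    [0.5,0,0,0,0],
    [0.5,0,0,0,0],
    [0.5,0,0,0,0],
  ],
)

```text
clock: 33.6
eef_pos: [661.9, -45.1, 65.1]
eef_rot: [3.141, 0.0, -0.701]
wrist_force: [0.7, 0.6, 0.3]
finger_gap: 46.4
finger_force: 0.0
```

```bash
python3 - <<'E'
from h import *
c=imaging.camera("wrist"); cv2.imwrite("pics/wrist10.png",c["img"][:,:,::-1])
E
sed -i '/^c1=/,$d' rb.py; cat >> rb.py <<'E'
c3=(661.9,-45)
line("wrist9",(662.23,-44.41,115.33),2.199,c3,73)
line("wrist10",s["eef_pos"],s["eef_rot"][2],c3,72)
E
python3 s.py; python3 rb.py
```

```text
t 33.65 pos [661.88 -45.1   65.15] yaw -0.7010 j6 2.149 Mz 0.034 M [ 0.05 -0.02  0.03] F [-0.6  0.4  0.1] gap 47.2 ff 0.0 eff6 -0.013
wrist9 dot 661.1 -45.2 ang [1.15 1.17 1.2  1.13 1.19 1.24 1.22 1.17 1.26 1.29 1.33 1.27 1.22 1.19
 1.36] off [2.  1.8 1.6] score 25.8
wrist10 dot 661.2 -43.4 ang [4.63 4.66 4.64 4.69 4.64 4.68 4.71 4.68 4.75 4.73 4.71 4.78 4.82 4.61
 4.76] off [2.  1.8 2. ] score 22.2
```

Emit:
arm_command(
  steps=[
    [0.6,0,0,-20,0],
    [0.6,0,0,-50,0],
    [0.6,0,0,-90,0],
    [0.6,0,0,-120,0],
    [0.6,0,0,-120,0],
    [0.6,0,0,-120,0],
  ],
)

```text
clock: 34.45
eef_pos: [661.6, -45.0, 184.9]
eef_rot: [3.141, 0.001, -0.701]
wrist_force: [-0.7, -0.0, -0.1]
finger_gap: 56.7
finger_force: 0.0
```

```bash
python3 s.py; python3 -c "
from h import *
print(job.sign_off())"
```

```text
t 34.45 pos [661.64 -45.03 184.95] yaw -0.7013 j6 2.149 Mz -0.003 M [ 0.1  -0.02 -0.  ] F [-0.7 -0.  -0.1] gap 56.7 ff 0.0 eff6 -0.001
the job is handed in; nothing more can be done
None
```

I turned caps 1, 2 and 3 in that order, each to its bite and then a quarter turn further, gripping at 38 N a finger. That includes about 0.05 rad extra per cap for the spring-back seen on release. Each quarter turn is good to roughly 0.05 rad by my measurements, and the job was handed in at 34 s with the robot clear of everything.

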